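Lock out the bench conveyor at its isolator

ROBOT

A 6-joint arm with a two-finger parallel gripper is mounted at the origin on the work surface. World frame = base frame: x ahead of the robot, y to its left, z up, the work surface at z = 0. Lengths are in mm, angles in rad, forces in N, time in s.
With the tool pointing down it reaches from about 350 to 775 mm from the base axis. Payload 7.3 kg.
Tool frame: the origin (TCP) lies on the centre line of the jaws, within the pads' length; the fingertips stand 22 mm ahead of it and the grasp point (between the pads) lies 3 mm ahead of it; z points along the fingers, y is the direction in which the jaws open and shut (so a half turn about z gives the same grasp; the last joint's range is limited). The gripper opens to 92 mm and grips with 3 to 60 N. Pads are 19 mm wide; open, the fingers measure 130 mm over their backs; the gripper's body (75 mm by 190 mm) begins 47 mm behind the grasp point.
Start: joints at [0.968, 0.342, 1.524, -0, 1.275, -0.146], TCP at [231.554, 471.196, 248.741] pointing down, gripper open.
Joint ranges: [-2.53, 2.53], [-0.77, 2.02], [0.04, 2.7], [-1, 4.14], [0.28, 2.66], [-3.11, 3.11]. Speed limits (rad/s): [2.57, 2.57, 3.14, 3.14, 3.14, 3.14].

INTERFACE

Orientations are given as [roll, pitch, yaw] about the fixed x, y, z axes, in that order (R = Rz(yaw) Ry(pitch) Rx(roll)).
In Python, from plant import get_obs, capture, close_job gives the robot as it stands.
- The arm moves only by the tool carry_out, never from a script. Its arguments are lists of equal length, an entry for each row: "xyz": the shift along the tool's x, y, z scaled (see below), a list of three; "dr": the turn, a rotation vector about the tool's x, y, z scaled (see below), a list of three. A call has 1 to 8 rows; each row shifts and turns the commanded pose from where the row before left it, along the tool's axes as they then stand; what a row does not reach is not made up. The controller multiplies each number of a shift by 0.06 m and each number of a turn by 8 degrees. A row lasts 1/8 s, in which the tool goes at most 62.5 mm and 10.7 degrees, less where a joint would pass 70% of its speed; a pose out of reach is approached as far as the arm can. A call with a number of a shift or a turn outside -1 to 1 is refused whole. A call with a gripper value outside its range is refused whole. "gripper" is the gripper's target within -1 to 1 (fully open at 1, half-way at 0, shut at -1), set as the call begins (left out, the last holds). The fingers move at their own pace and stop on an object; the grip force is fixed at half the most. Time passes only in rows, so rows that do not move let the fingers close. It gives the time, the measured TCP pose, the force and the opening at its end, in the units of the state.
- get_obs(): the state, without advancing time (a new reading comes with each control period).
- capture(name): name is "side" or "top" or "wrist"; returns a dict with "image" (400x640x3 uint8, blue, green, red), "fx", "fy", "cx", "cy" (pixels), "D" ([k1, k2, p1, p2, k3] as OpenCV has them; the pictures are not rectified), "pose" (4x4, takes a point from camera to world coordinates). Camera axes: x right, y up, looking along -z (the intrinsics and any distortion apply to the point x, -y, -z); pixel columns grow to the right and rows downward; lengths in mm; the calibration is good to about 2 mm. A picture is of the moment at which its call begins. There is no depth.
- close_job(): hands the job in, once; it reports no verdict.
The state is a dict: "time": time; "joint_positions": joint angles; "dq": joint speeds; "tau": joint torques, N m; "tool_pos": TCP position; "tcp_rot": TCP orientation; "contact_force": force on the tool from outside, world axes, zero at the start; "moment": the same for the moment, N m; "grip_width": finger opening in mm.
Only numpy, scipy, OpenCV 4.12 (cv2) and the standard library are available. Lean on these libraries where they do the work, as an engineer would, in place of code of your own. Each camera call takes 0.05 s, during which the arm holds its last target.

TASK

The bench conveyor must be locked out before anyone reaches into it: stop it with the mushroom button, and only then swing its isolator handle from on to off until the hole in the handle's tongue comes over the hole in the hasp. Push the tapered barrel lock from the lock-out stand fully home through both holes, so that its nose draws them into line, and only when it is locked try the small start button to prove the machine dead. Leave the cups, jars and other things where they stand.

Things in the scene. Friction and masses are not known exactly. Their poses are not given: they have to be found in the camera images.
- isolator: rotary isolator bolted flat on the bench: grey box 200 x 170 mm, metal cover 75 mm above the bench. Origin on the bench right below the handle's pivot; the box reaches 95 mm to its -x side, 105 mm to its +x side and 85 mm (cover 88) to each y side of the pivot; z up. Its -x side, with the hasp, faces the robot
- handle (a joint): handle angle (rad). 0 = on, lever along the isolator's +y; grows anticlockwise seen from above; 1.571 = off, lever along the isolator's -x, its hole exactly over the hasp's. The stop lies slightly past that, at 1.602, where the holes are 4 mm out of line. Starts between 0 and 0.3. Stays where it is left: about 0.4 N m of friction (6 N at 70 mm from the pivot)
- pivot (a point): on the pivot axis at the top of the handle, 140 mm above the bench; fixed, axes as the isolator's. The black lever's grip is a bar 24 mm wide out to 92 mm from the pivot, from 106 to 140 mm above the bench, free below; within 28 mm of the pivot its root is 30 mm wide, over a 46 mm round hub. The lever has a white line along its top
- handle_hole (a point): centre of the 15 mm through hole in the flat steel tongue (36 mm wide, 6 mm thick, 105 to 111 mm above the bench) that runs on from the end of the handle's grip to 155 mm from the pivot. Point at the tongue's top face, 130 mm from the pivot. Turns with the handle: y axis points from the pivot along the lever, z up
- hasp_hole (a point): centre of the fixed 15 mm through hole in the hasp, a steel lug (6 mm plate, 50 mm wide, from 95 to 155 mm from the pivot on the isolator's -x side) that sticks out over the bench with nothing below. Point at its top face, 103 mm above the bench and 130 mm from the pivot; axes as the isolator's
- lock: barrel lock, about 0.22 kg: upright brass cylinder head 28 mm across, 40 mm tall; below it a steel shank 56 mm long, 13 mm across for 20 mm, then tapering over 36 mm to a 3 mm nose. Origin on its axis at the head's underside (shoulder), z up. Hangs in one of the stand's holes, shoulder on the stand's top; fully home in the hasp, the shoulder rests on the handle's tongue
- lock_top (a point): centre of the top of the lock's head, 40 mm above its shoulder
- stand: lock-out stand, fixed: folded steel bridge 140 mm (its x) x 56 mm (its y), top 75 mm above the bench, with two 15 mm holes at 40 mm to either side of its centre along its x. One holds the barrel lock, the other the quick-release pin. Origin on the bench under its centre
- station: push-button station of the conveyor, fixed: box 84 x 154 mm (x, y), top 56 mm above the bench, origin on the bench under its centre; the mushroom stop button is 38 mm to its -y side, the small start button 38 mm to its +y side
- stop (a joint): travel of the stop button (m): 0 = up, 0.006 = fully down; springs back, about 5 N fully down
- stop_top (a point): centre of the top of the stop button, a mushroom head 40 mm across, top 85 mm above the bench; moves with it; pressed straight down
- start (a joint): travel of the start button (m): 0 = up, 0.006 = fully down; springs back, about 5 N fully down
- start_top (a point): centre of the flat top of the start button, a plain cylinder 26 mm across, top 72 mm above the bench; moves with it; pressed straight down
- quick_pin: small steel quick-release pin: 8 mm shank 45 mm long, 24 mm disc head with a wire loop on top; stands in the other hole of the lock-out stand; origin under its disc head. Bystander, not the lock
- bowl_stack: stack of nested gold bowls, 93 mm across, 98 mm high; origin at the centre of its underside. Bystander
- cup_a: lidded white cup, 77 mm across, 51 mm high; origin at the centre of its underside. Bystander
- cup_b: another such lidded white cup. Bystander
- jar_a: small clear jar with copper lid, 40 mm across, 65 mm high; origin at the centre of its underside. Bystander
- jar_b: another such jar. Bystander
- jar_c: another such jar. Bystander
- wash_bottle: white plastic bottle with cap, 54 mm across, 140 mm high; origin at the centre of its underside. Bystander
Mind the look-alikes: they are no part of the job. Leave any blue look-alike of the lock alone. What is shaped like the station but green is not meant.

How it is judged (in metres and radians):
On the way, in this order (a step that is already met when the one before it is completed fails the run):
1. the stop button is pressed while the handle is still at on (value of joint stop above 0.004 m and value of joint handle below 0.6 rad), for 0.1 s.
2. the handle is swung to off, its hole over the hasp's hole (within about 6 mm) (value of joint handle above 1.525 rad), for 0.2 s.
3. the barrel lock is fully home through both holes (z of lock in the frame of handle_hole between -0.004 and 0.004 m and horizontal distance between lock and hasp_hole below 0.004 m and horizontal distance between lock and handle_hole below 0.004 m and angle between lock's own z axis and vertical below 0.12 rad and value of joint handle above 1.54 rad), for 0.2 s.
4. the start button is tried with the lock home (all of step 3 and value of joint start above 0.004 m), for 0.1 s.
At the end, for the whole second after the job is handed in: The lock sits upright (within 7 degrees) and at rest through both holes, its shoulder within 4 mm of the tongue's top and its axis within 4 mm of both hole centres, the handle at off (above 1.54 rad); both buttons are up again, and the bystanders are within 30 mm of where they stood and upright (all of step 3 and value of joint each of start, stop below 0.002 m and linear speed of lock below 0.02 m/s); the robot touches nothing.
It fails at once if the start button is pressed when the lock is not home (value of joint start above 0.003 m and not (z of lock in the frame of handle_hole between -0.004 and 0.004 m and horizontal distance between lock and hasp_hole below 0.004 m and horizontal distance between lock and handle_hole below 0.004 m and angle between lock's own z axis and vertical below 0.12 rad and value of joint handle above 1.54 rad)).
It fails at once if a bystander is pushed more than 30 mm or tipped over (distance of any of quick_pin, bowl_stack, cup_a, cup_b, jar_a, jar_b, jar_c, wash_bottle from where it was at the start of the episode above 0.03 m or angle between any of quick_pin, bowl_stack, cup_a, cup_b, jar_a, jar_b, jar_c, wash_bottle's own z axis and vertical above 0.5 rad).
It also fails if it takes over 69 s, if anything falls off the work surface, if the arm or the gripper's body presses on something with over 40 N, if the wrist force passes 120 N, or if a joint passes its speed limit or range.

## Working session

There is one attempt and no reset: what is moved stays moved. The work goes in short steps, Python scripts to look and compute and a tool call to move; the robot and the scene stay as the last step left them, time stands still between calls to the robot, and variables do not carry over. Pictures are saved under pics/ and viewed, and the job is handed in when it is done.

Besides the shell and the picture viewer there is one more tool, called after "Emit:" as name(argument=value, ...) on one line, values as JSON. carry_out: Moves the arm, as the interface text tells. Shifts and turns lie within -1 to 1; 1 stands for 0.06 m of shift or 8 degrees of turn. Its arguments: {"type":"object","properties":{"xyz":{"type":"array"},"dr":{"type":"array"},"gripper":{"type":"number"}},"required":["xyz","dr"]}

```bash
mkdir -p pics; ls; python3 - <<'E'
from plant import get_obs,capture
import cv2,pickle
print(get_obs())
for n in("side","top","wrist"):
    c=capture(n); cv2.imwrite(f"pics/{n}0.png",c["image"]); pickle.dump(c,open(f"pics/{n}0.pkl","wb"))
    print(n,c["fx"],c["cx"],c["cy"],c["D"],c["pose"])
E
```

```text
pics
{'time': 0.0, 'joint_positions': array([ 9.67988667e-01,  3.42711486e-01,  1.52502599e+00, -1.38179706e-05,
        1.27538538e+00, -1.45989690e-01]), 'dq': array([-6.28604868e-04,  1.45607076e-03,  2.79448888e-05,  1.04734895e-03,
       -6.91862737e-05,  2.86713483e-04]), 'tau': array([-6.76736581e-04, -4.31236053e+01, -2.44217098e+01,  7.17036752e-02,
        5.60185465e-02, -1.33010640e-04]), 'tool_pos': array([231.33854767, 470.86514718, 248.04763573]), 'tcp_rot': array([-3.14007681e+00, -2.09527204e-04,  2.68477856e+00]), 'contact_force': array([-0.0114872 , -0.61078245,  0.10830916]), 'moment': array([-0.01610275, -0.00508099, -0.03566713]), 'grip_width': 91.53938459988514}
side 361.82251340433197 322.48121259396436 198.98306801525808 [-0.00222152  0.          0.          0.          0.        ] [[ 6.94353018e-01  5.48720035e-01 -4.65596617e-01  1.37702802e+02]
 [-7.19553514e-01  5.39092508e-01 -4.37746511e-01 -3.37532394e+02]
 [ 1.07993667e-02  6.38972293e-01  7.69153940e-01  7.97407865e+02]
 [ 0.00000000e+00  0.00000000e+00  0.00000000e+00  1.00000000e+00]]
top 469.98169601605593 319.09381066515266 196.67923899641977 [-0.03052383  0.          0.          0.          0.        ] [[ 3.83969058e-03  9.85192848e-01 -1.71406851e-01  3.18481916e+02]
 [-9.99980002e-01  4.64419452e-03  4.29278892e-03  6.32580991e+01]
 [ 5.02527171e-03  1.71386941e-01  9.85190978e-01  1.40948556e+03]
 [ 0.00000000e+00  0.00000000e+00  0.00000000e+00  1.00000000e+00]]
wrist 349.4032692754311 320.0182002297599 195.1638042014187 [-0.01497261  0.          0.          0.          0.        ] [[ 4.41943963e-01 -8.61910059e-01 -2.48589187e-01  1.64537570e+02]
 [ 8.97041660e-01  4.24220948e-01  1.23906613e-01  5.04537599e+02]
 [-1.33961521e-03 -2.77754637e-01  9.60651116e-01  3.83078188e+02]
 [ 0.00000000e+00  0.00000000e+00  0.00000000e+00  1.00000000e+00]]
```

View pics/top0.png

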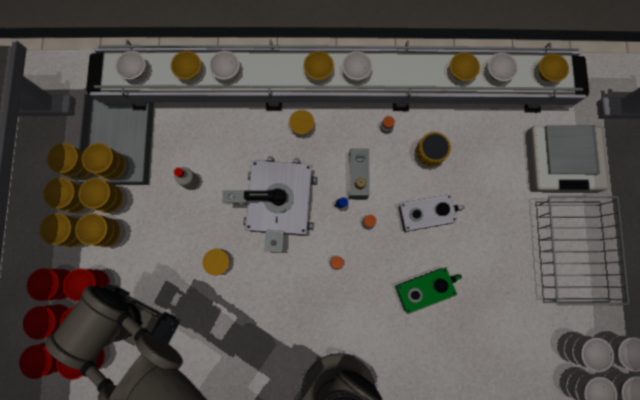

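View pics/side0.png

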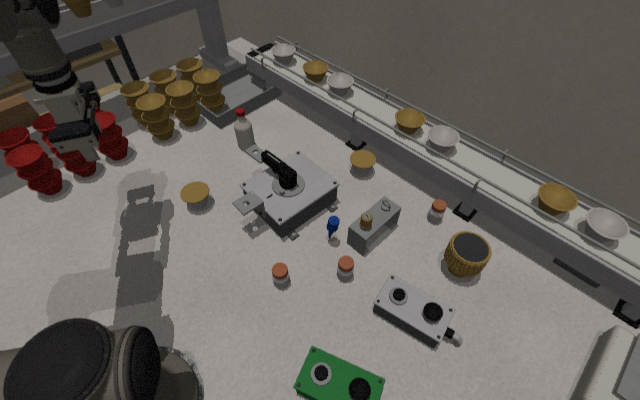

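View pics/wrist0.png

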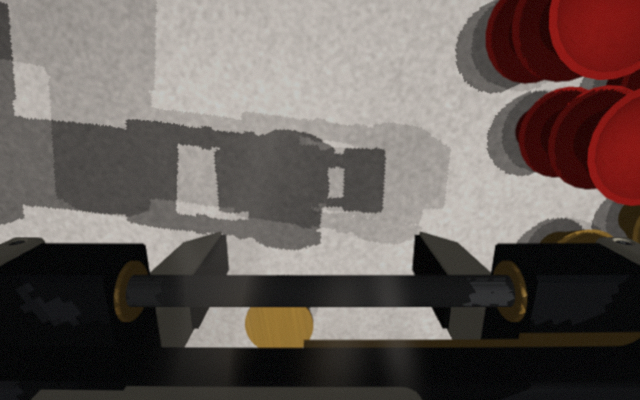

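The top view shows the isolator at about (278,198), the stand at (359,173) with the brass lock at (360,184), and the grey station at (428,213) with the mushroom at (443,209). I'll zoom in to measure.

```bash
cat > h.py <<'E'
import numpy as np,cv2,pickle
def ray(c,u,v):
    K=np.array([[c["fx"],0,c["cx"]],[0,c["fy"],c["cy"]],[0,0,1.]])
    p=cv2.undistortPoints(np.array([[[u,v]]],float),K,np.array(c["D"],float))[0,0]
    P=np.array(c["pose"]); d=P[:3,:3]@np.array([p[0],-p[1],-1]); return P[:3,3],d
def onz(c,u,v,z):
    o,d=ray(c,u,v); return (o+d*(z-o[2])/d[2])[:2].round(1)
def proj(c,X):
    P=np.array(c["pose"]); q=P[:3,:3].T@(np.array(X,float)-P[:3,3]); q=np.array([q[0],-q[1],-q[2]])
    K=np.array([[c["fx"],0,c["cx"]],[0,c["fy"],c["cy"]],[0,0,1.]])
    return cv2.projectPoints(q.reshape(1,1,3),np.zeros(3),np.zeros(3),K,np.array(c["D"],float))[0].ravel().round(1)
def tri(c1,p1,c2,p2):
    o1,d1=ray(c1,*p1);o2,d2=ray(c2,*p2)
    t=np.linalg.lstsq(np.c_[d1,-d2],o2-o1,rcond=None)[0]
    a=o1+d1*t[0];b=o2+d2*t[1]; return ((a+b)/2).round(1),np.linalg.norm(a-b).round(1)
def ld(n): return pickle.load(open(f"pics/{n}.pkl","rb"))
def crop(c,x0,y0,x1,y1,s,f):
    im=cv2.resize(c["image"][y0:y1,x0:x1],None,fx=s,fy=s,interpolation=cv2.INTER_CUBIC)
    im=cv2.convertScaleAbs(im,alpha=1.6,beta=15)
    for x in range((x0+9)//10*10,x1,10):
        cv2.line(im,((x-x0)*s,0),((x-x0)*s,6 if x%50 else 16),(0,0,255),1)
        if x%20==0: cv2.putText(im,str(x),((x-x0)*s,26),0,.35,(0,0,255))
    for y in range((y0+9)//10*10,y1,10):
        cv2.line(im,(0,(y-y0)*s),(6 if y%50 else 16,(y-y0)*s),(0,0,255),1)
        if y%20==0: cv2.putText(im,str(y),(8,(y-y0)*s+4),0,.35,(0,0,255))
    cv2.imwrite(f"pics/{f}.png",im)
def shot(n,f):
    from plant import capture
    c=capture(n); pickle.dump(c,open(f"pics/{f}.pkl","wb")); cv2.imwrite(f"pics/{f}.png",c["image"]); return c
E
python3 - <<'E'
from h import *
t=ld("top0");s=ld("side0")
crop(t,215,145,375,260,5,"t_a"); crop(t,340,140,470,240,6,"t_b"); crop(s,225,135,405,255,4,"s_a");crop(s,340,190,470,350,3,"s_b")
E
```

```text
(no output)
```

View pics/t_a.png

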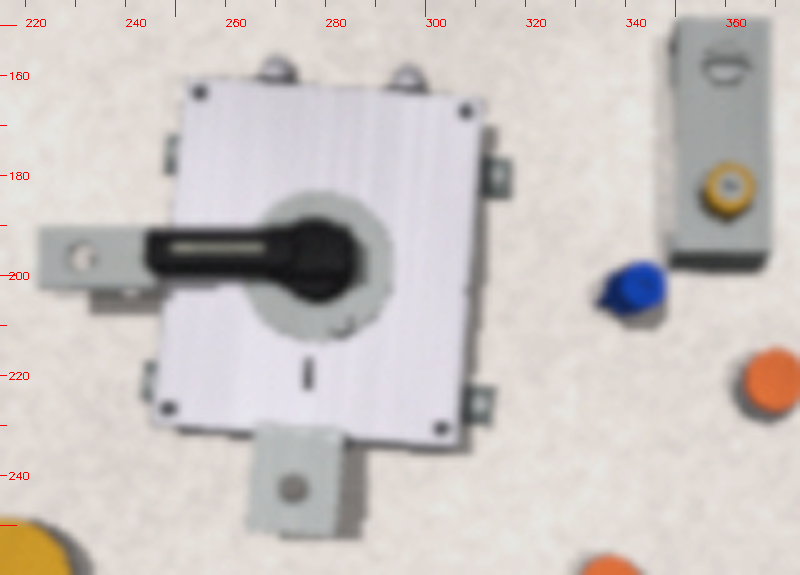

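View pics/t_b.png

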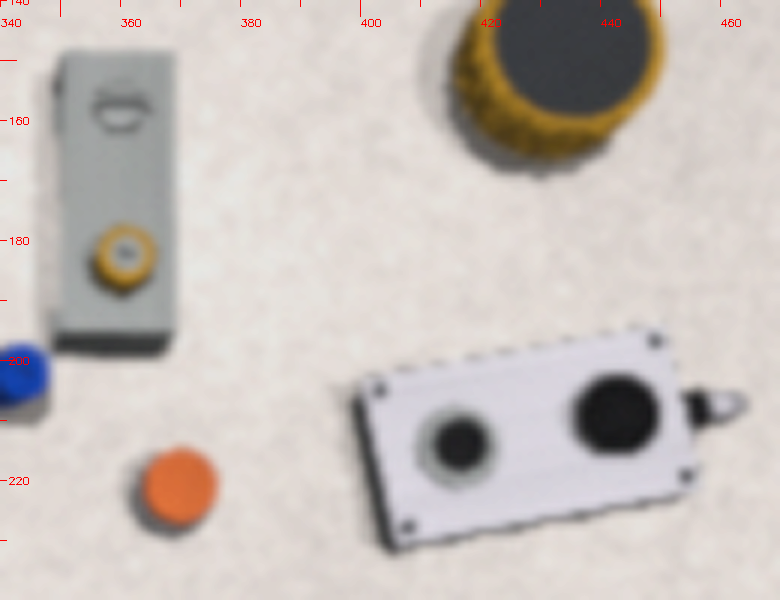

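View pics/s_a.png

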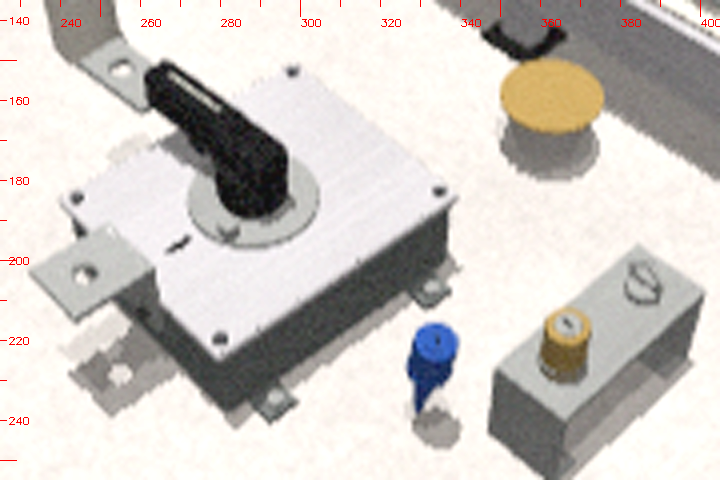

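View pics/s_b.png

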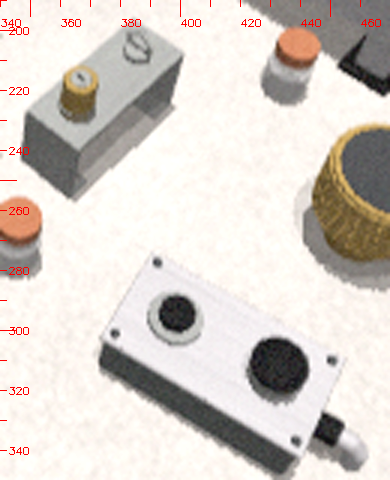

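```bash
python3 - <<'E'
from h import *
t=ld("top0");s=ld("side0")
f=lambda x,y,x0,y0,k:(x0+(x+.5)/k-.5,y0+(y+.5)/k-.5)
A=lambda x,y:f(x,y,215,145,5);B=lambda x,y:f(x,y,340,140,6);C=lambda x,y:f(x,y,225,135,4);D=lambda x,y:f(x,y,340,190,3)
for n,p,q,z in[("stop",B(618,413),D(278,364),85),("start",B(460,443),D(177,313),72),("lock",B(125,252),C(569,323),115),
 ("hasp",A(292,489),C(85,273),103),("hhole",A(82,258),C(122,69),111),
 ("sc1",A(200,92),C(293,71),75),("sc2",A(465,111),C(440,191),75),("sc3",A(168,409),C(76,198),75),("sc4",A(441,428),C(221,339),75),("jarnear",B(180,486),D(17,218),65)]:
    print(n,onz(t,*p,z),onz(s,*q,z),tri(t,p,s,q))
print("blue",onz(t,*A(640,287),40), onz(t,*A(330-0,0),0))
print("pin",onz(t,*B(120,107),85))
print("stand corners",[onz(t,*B(*p),75) for p in[(62,50),(174,50),(168,333),(56,335)]])
print("bigjar/bowl",onz(t,301,124,98),onz(t,434,149,98), "jar2",onz(t,388,122,65),"cup",onz(t,216,261,51),"jar3",onz(t,337,263,65))
E
```

```text
stop [ 516.5 -295.6] [ 512.1 -298.9] (array([ 518.1, -298.4,   73.9]), np.float64(0.3))
start [ 503.6 -222.3] [ 500.7 -225.3] (array([ 504.7, -224.1,   63.9]), np.float64(0.0))
lock [587.4 -58.5] [588.1 -59.2] (array([587.8, -58.8, 114.9]), np.float64(1.0))
hasp [416.4 185. ] [416.7 183.8] (array([416.8, 184.9, 101.7]), np.float64(0.8))
hhole [544.6 304.7] [544.6 302.9] (array([545.3, 304.9, 109.1]), np.float64(0.8))
sc1 [649.5 246.1] [651.5 246.8] (array([649.6, 245.5,  77. ]), np.float64(1.2))
sc2 [638.9  91.3] [639.9  90.7] (array([639.3,  90.9,  75.1]), np.float64(1.2))
sc3 [463.7 259.2] [464.2 260.3] (array([463.5, 259. ,  76.5]), np.float64(0.1))
sc4 [453.6 103.5] [453.8 103.3] (array([453.7, 103.4,  75. ]), np.float64(0.3))
jarnear [483.2 -88.3] [481.6 -89.7] (array([483.5, -88.6,  61.4]), np.float64(0.4))
blue [541.1 -12.2] [727.3 177.2]
pin [665.3 -59.7]
stand corners [array([696.5, -32.5]), array([696.8, -87.4]), array([556. , -82.5]), array([554.8, -28.6])]
bigjar/bowl [761.3 111.1] [ 688.2 -274.4] jar2 [ 780.2 -148. ] cup [366.2 352.3] jar3 [361.7   5.9]
```

Estimates (mm): stop (515,-297), start (503,-224), lock (587.6,-58.8), hasp hole (416.5,184.7). The isolator yaw is about -4°, the pivot about (546,175.5) and the handle about 0.08 rad. First I'll turn the tool to yaw 180°, so that tool x = -X, y = +Y and z = -Z.

Emit:
carry_out(xyz=[[0,0,0],[0,0,0],[0,0,0],[0,0,0],[-1,0,0],[-1,0,0],[-1,0,0],[-0.7,0,0]], dr=[[0,0,-0.8],[0,0,-0.8],[0,0,-0.8],[0,0,-0.87],[0,0,0],[0,0,0],[0,0,0],[0,0,0]], gripper=-1)

```text
time: 1.15
tool_pos: [456.0, 470.5, 248.0]
tcp_rot: [-3.141, -0.0, 3.14]
contact_force: [-0.9, 0.9, -0.1]
grip_width: 16.1
```

Emit:
carry_out(xyz=[[0,-0.9,0],[0,-0.9,0],[0,-0.9,0],[0,-0.9,0],[0,-0.9,0],[0,-0.9,0],[0,-0.9,0],[0,0,0]], dr=[[0,0,0],[0,0,0],[0,0,0],[0,0,0],[0,0,0],[0,0,0],[0,0,0],[0,0,0]])

```text
time: 2.15
tool_pos: [453.4, 90.2, 248.7]
tcp_rot: [-3.141, -0.0, 3.136]
contact_force: [0.4, 0.4, 0.8]
grip_width: 0.3
```

Emit:
carry_out(xyz=[[-0.5,-0.85,0],[-0.5,-0.85,0],[0,-0.95,0],[0,-0.95,0],[0,-0.95,0],[0,-0.95,0],[0,-0.95,0],[0,0,0]], dr=[[0,0,0],[0,0,0],[0,0,0],[0,0,0],[0,0,0],[0,0,0],[0,0,0],[0,0,0]])

```text
time: 3.15
tool_pos: [513.4, -296.5, 247.6]
tcp_rot: [3.141, -0.001, 3.138]
contact_force: [0.3, 1.1, -0.7]
grip_width: 0.7
```

```bash
python3 - <<'E'
from h import *
from plant import get_obs
c=shot("wrist","w1"); o=get_obs(); print(o["tool_pos"],o["tcp_rot"])
E
```

```text
[ 513.50458953 -294.32829427  247.72895534] [ 3.14015112e+00 -7.86469979e-04  3.13934104e+00]
```

View pics/w1.png

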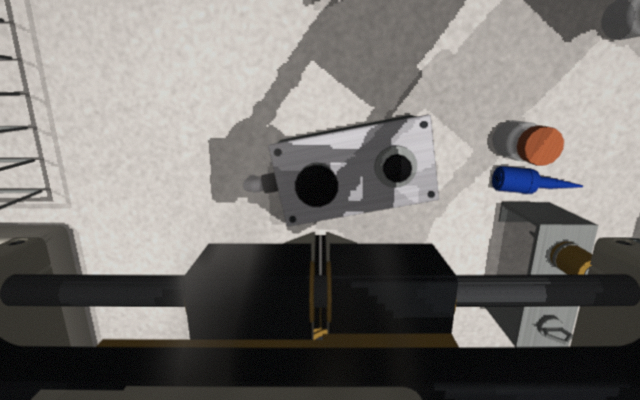

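```bash
python3 - <<'E'
from h import *
c=ld("w1")
print(onz(c,316,184.5,85),onz(c,397,168,72))
E
```

```text
[ 515.  -299.7] [ 503.3 -226.4]
```

Emit:
carry_out(xyz=[[0,-0.03,1],[0,0,0.8],[0,0,0.3],[0,0,0.1],[0,0,0.1],[0,0,0.1],[0,0,0.05],[0,0,0]], dr=[[0,0,0],[0,0,0],[0,0,0],[0,0,0],[0,0,0],[0,0,0],[0,0,0],[0,0,0]])

```text
time: 4.2
tool_pos: [514.0, -295.6, 102.4]
tcp_rot: [-3.141, 0.002, 3.141]
contact_force: [1.6, 3.0, 3.7]
grip_width: 0.3
```

Emit:
carry_out(xyz=[[0,0,0.03],[0,0,0.03],[0,0,0],[0,0,0]], dr=[[0,0,0],[0,0,0],[0,0,0],[0,0,0]])

```text
time: 4.7
tool_pos: [514.1, -295.7, 100.6]
tcp_rot: [-3.14, 0.003, 3.141]
contact_force: [-1.7, 5.4, 17.6]
grip_width: 0.2
```

Emit:
carry_out(xyz=[[0,0,-0.5],[0,0,-1],[0,0,-1],[-0.1,0.95,0],[-0.1,0.95,0],[-0.1,0.95,0],[-0.1,0.95,0],[-0.1,0.95,0]], dr=[[0,0,0],[0,0,0],[0,0,0],[0,0,0],[0,0,0],[0,0,0],[0,0,0],[0,0,0]])

```text
time: 5.7
tool_pos: [543.1, -9.4, 247.8]
tcp_rot: [-3.141, -0.001, 3.141]
contact_force: [0.7, 0.0, -0.1]
grip_width: 0.9
```

Emit:
carry_out(xyz=[[0,0.95,0],[0,0.95,0],[0,0.95,0],[0,0.95,0],[0,0,0],[0,0,0],[0,0,0],[0,0,0]], dr=[[0,0,0],[0,0,0],[0,0,0],[0,0,0],[0,0,0.95],[0,0,0.95],[0,0,0.95],[0,0,0.95]], gripper=0.3)

```text
time: 6.7
tool_pos: [543.4, 216.7, 247.6]
tcp_rot: [-3.14, -0.0, 2.606]
contact_force: [-0.4, -0.1, -0.8]
grip_width: 59.4
```

Emit:
carry_out(xyz=[[0,0,0],[0,0,0],[0,0,0],[0,0,0],[0,0,0],[0,0,0],[0,0,0],[0,0,0]], dr=[[0,0,0.95],[0,0,0.95],[0,0,0.95],[0,0,0.95],[0,0,0.95],[0,0,0.95],[0,0,0.95],[0,0,0.7]])

```text
time: 7.7
tool_pos: [543.4, 216.6, 247.6]
tcp_rot: [-3.141, 0.001, 1.58]
contact_force: [-0.3, -0.4, 0.8]
grip_width: 59.9
```

```bash
python3 - <<'E'
from h import *
from plant import get_obs
c=shot("wrist","w2"); o=get_obs(); print(o["tool_pos"],o["tcp_rot"],o["joint_positions"])
crop(c,160,0,480,230,2,"w2c")
E
```

```text
[543.40384417 216.64257638 247.57844596] [-3.14067418e+00  1.06420594e-03  1.57701002e+00] [ 2.48806957e-01  4.54417933e-01  1.35266484e+00 -8.35395768e-04
  1.33565719e+00  2.42788843e-01]
```

View pics/w2.png

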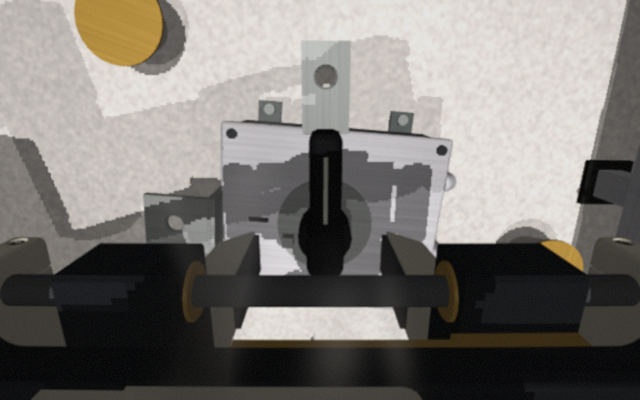

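```bash
python3 - <<'E'
from h import *
c=ld("w2")
print("hh",onz(c,325.5,76,111),"hasp",onz(c,176,222,103),"line",onz(c,325,158,140),onz(c,325,224,140),"tip edges",onz(c,311,137,140),onz(c,342,137,140))
print([onz(c,*p,75) for p in [(231,133),(441,149)]])
E
```

```text
hh [546.8 304.8] hasp [420.8 186. ] line [546.8 248.9] [547.4 199.5] tip edges [537.  263.4] [558.3 263.6]
[array([465.5, 258.6]), array([650.2, 246.3])]
```

Emit:
carry_out(xyz=[[0.39,0.06,0.3],[0,0,0.7],[0,0,0.6],[0,0,0.3],[0,0,0.18],[0,0,0]], dr=[[0,0,0],[0,0,0],[0,0,0],[0,0,0],[0,0,0],[0,0,0]])

```text
time: 8.5
tool_pos: [546.3, 241.1, 122.2]
tcp_rot: [-3.14, 0.0, 1.586]
contact_force: [0.4, 0.1, 0.8]
grip_width: 59.8
```

Emit:
carry_out(xyz=[[0,0,0],[0,0,0],[0,0,0],[0,0,0],[0,0,0]], dr=[[0,0,0],[0,0,0],[0,0,0],[0,0,0],[0,0,0]], gripper=-1)

```text
time: 9.12
tool_pos: [546.9, 240.8, 123.6]
tcp_rot: [3.141, -0.0, 1.584]
contact_force: [-0.6, -0.1, 1.9]
grip_width: 24.0
```

Emit:
carry_out(xyz=[[-0.002,-0.068,0],[-0.002,-0.068,0],[-0.002,-0.068,0],[-0.002,-0.068,0],[-0.002,-0.068,0],[-0.002,-0.068,0],[-0.002,-0.068,0],[-0.002,-0.068,0]], dr=[[0,0,-0.445],[0,0,-0.445],[0,0,-0.445],[0,0,-0.445],[0,0,-0.445],[0,0,-0.445],[0,0,-0.445],[0,0,-0.445]])

```text
time: 10.12
tool_pos: [515.4, 232.6, 123.7]
tcp_rot: [3.141, -0.001, 2.083]
contact_force: [-1.0, 0.8, 1.6]
grip_width: 24.1
```

Emit:
carry_out(xyz=[[-0.002,-0.068,0],[-0.002,-0.068,0],[-0.002,-0.068,0],[-0.002,-0.068,0],[-0.002,-0.068,0],[-0.002,-0.068,0],[-0.002,-0.068,0],[-0.002,-0.068,0]], dr=[[0,0,-0.445],[0,0,-0.445],[0,0,-0.445],[0,0,-0.445],[0,0,-0.445],[0,0,-0.445],[0,0,-0.445],[0,0,-0.445]])

```text
time: 11.12
tool_pos: [491.4, 210.3, 123.6]
tcp_rot: [3.142, -0.001, 2.58]
contact_force: [-2.9, 0.6, 4.3]
grip_width: 23.5
```

Emit:
carry_out(xyz=[[-0.002,-0.068,0],[-0.002,-0.068,0],[-0.002,-0.068,0],[-0.002,-0.068,0],[-0.002,-0.068,0],[-0.002,-0.068,0],[-0.002,-0.068,0],[0,0,0]], dr=[[0,0,-0.445],[0,0,-0.445],[0,0,-0.445],[0,0,-0.445],[0,0,-0.445],[0,0,-0.445],[0,0,-0.445],[0,0,0]])

```text
time: 12.12
tool_pos: [481.4, 182.9, 123.6]
tcp_rot: [-3.141, -0.002, 3.014]
contact_force: [-5.0, -4.0, 6.1]
grip_width: 23.6
```

Emit:
carry_out(xyz=[[0,-0.045,0],[0,0,0],[0,0,0]], dr=[[0,0,-0.3],[0,0,0],[0,0,0]])

```text
time: 12.5
tool_pos: [481.1, 180.4, 123.6]
tcp_rot: [-3.141, -0.002, 3.055]
contact_force: [-5.0, -3.6, 5.2]
grip_width: 24.1
```

```bash
python3 - <<'E'
from h import *
c=shot("top","t3"); crop(c,215,145,375,260,5,"t3c");c=shot("wrist","w3")
crop(c,200,0,440,240,3,"w3c")
c=shot("side","s3");crop(c,225,135,325,235,6,"s3c")
E
```

```text
(no output)
```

View pics/t3c.png

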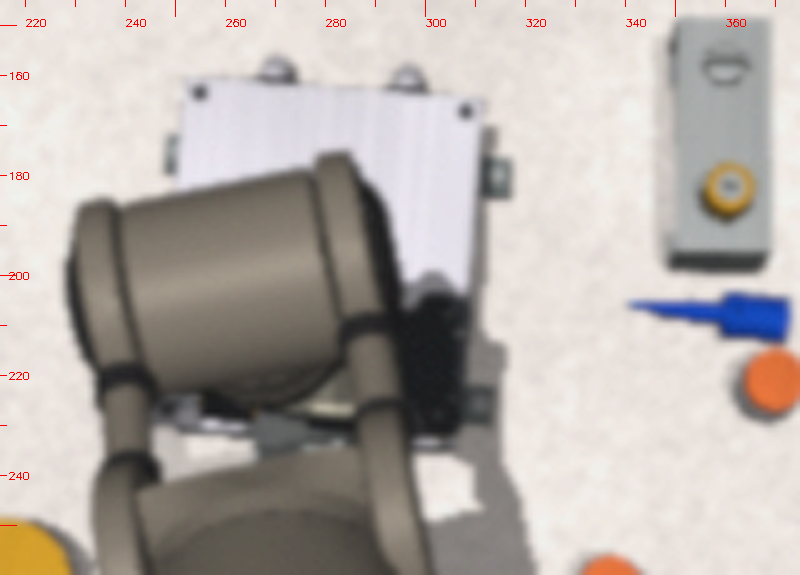

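View pics/w3c.png

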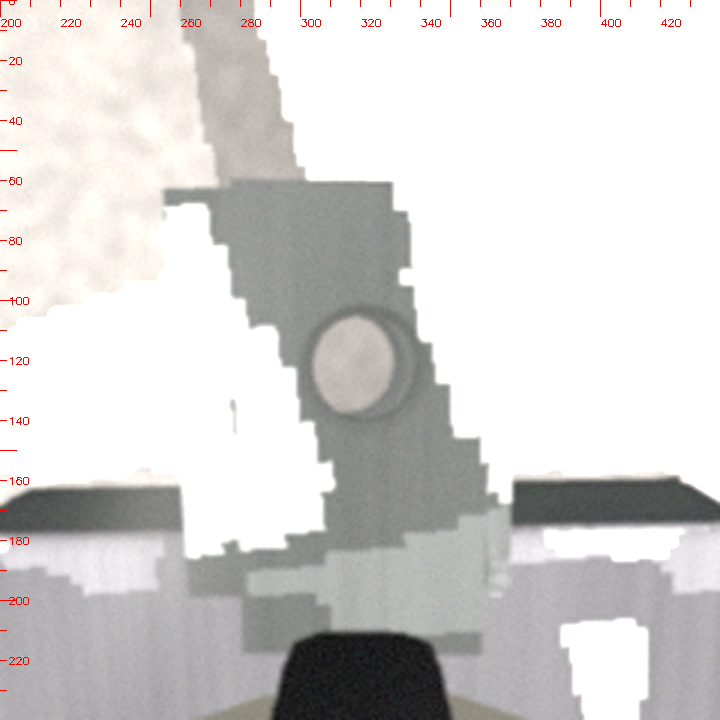

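View pics/s3c.png

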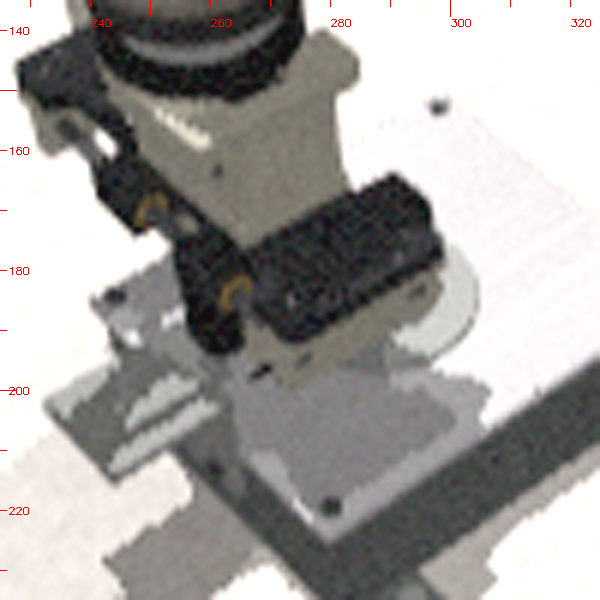

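```bash
python3 - <<'E'
from h import *
c=ld("w3"); print(c["pose"][:3,3])
print("hh",onz(c,319.8,119.5,111),"white region: left/right",onz(c,303.5,120,97),onz(c,331,120,97), "right at",onz(c,331,120,103), "L,R of tongue hole@111",onz(c,300.5,120,111),onz(c,338.5,120,111))
E
```

```text
[407.00914964 187.37401804 258.71597243]
hh [416.8 186.3] white region: left/right [417.3 178.8] [418.3 191.2] right at [417.9 191.1] L,R of tongue hole@111 [416.3 178.3] [417.6 194. ]
```

Emit:
carry_out(xyz=[[0,-0.02,0],[0,0,0],[0,0,0]], dr=[[0,0,-0.13],[0,0,0],[0,0,0]])

```text
time: 13.02
tool_pos: [481.0, 179.3, 123.6]
tcp_rot: [-3.141, -0.002, 3.073]
contact_force: [-4.7, -2.5, 5.2]
grip_width: 24.2
```

Emit:
carry_out(xyz=[[0,0,0],[0,0,0],[0,0,0],[0,0,-0.5],[0,0,-1],[0,0,-0.7]], dr=[[0,0,0],[0,0,0],[0,0,0],[0,0,0],[0,0,0],[0,0,0]], gripper=0.3)

```text
time: 13.78
tool_pos: [482.4, 179.8, 257.7]
tcp_rot: [3.141, 0.002, 3.074]
contact_force: [0.4, 0.2, -0.0]
grip_width: 59.6
```

```bash
python3 - <<'E'
from h import *
c=shot("wrist","w4"); crop(c,200,50,440,250,3,"w4c")
E
```

```text
(no output)
```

View pics/w4c.png

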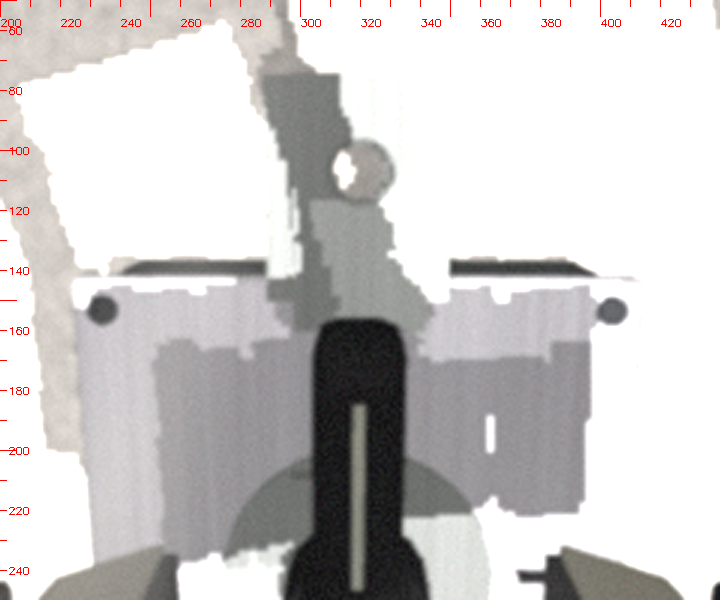

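```bash
python3 - <<'E'
from h import *
c=ld("w4"); im=c["image"][90:125,300:345]; im=cv2.resize(im,None,fx=14,fy=14,interpolation=cv2.INTER_NEAREST); cv2.imwrite("pics/w4d.png",im)
print(c["pose"][:3,3],onz(c,320.8,106.8,111),onz(c,318.5,205,140),onz(c,320,165,140))
print([onz(c,*p,75) for p in[(233.5,153),(404,153)]])
E
```

```text
[407.6370526  185.23853526 392.48162753] [417.7 185.3] [488.8 178.7] [458.1 181.9]
[array([454.4, 102.8]), array([465.2, 258.5])]
```

View pics/w4d.png

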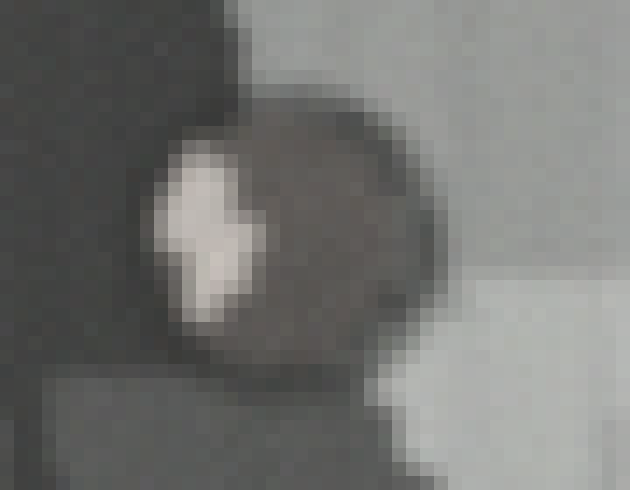

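Emit:
carry_out(xyz=[[-0.5,-0.77,0],[-0.5,-0.77,0],[-0.5,-0.77,0],[-0.5,-0.77,0],[-0.5,-0.77,0],[-0.5,0,0],[0,0,0]], dr=[[0,0,0],[0,0,0],[0,0,0],[0,0,0],[0,0,0],[0,0,0],[0,0,0]])

```text
time: 14.7
tool_pos: [646.9, -63.9, 253.8]
tcp_rot: [3.141, -0.001, 3.072]
contact_force: [0.1, -1.0, -0.6]
grip_width: 60.0
```

```bash
python3 - <<'E'
from h import *
from plant import get_obs
c=shot("wrist","w5"); crop(c,200,50,440,250,3,"w5c"); o=get_obs(); print(o["tool_pos"],o["tcp_rot"])
E
```

```text
[645.90957929 -63.16575869 254.07156438] [ 3.14121349e+00 -1.62799125e-03  3.07338309e+00]
```

View pics/w5c.png

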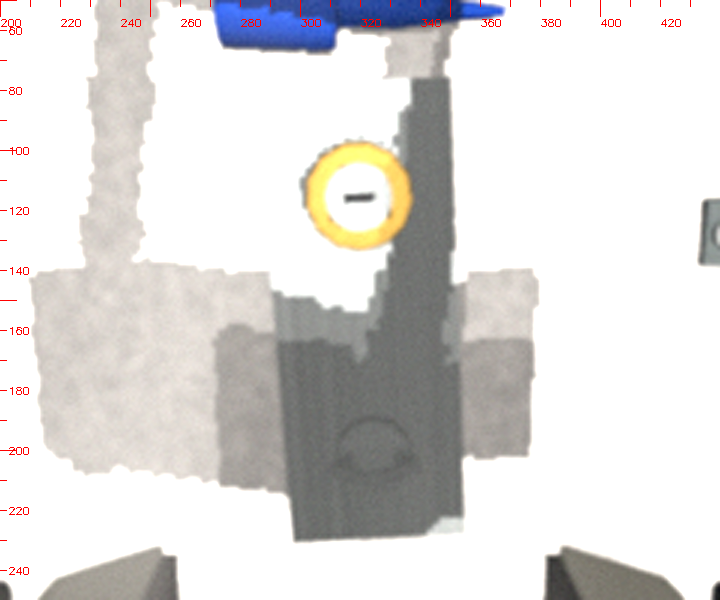

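```bash
python3 - <<'E'
from h import *
c=ld("w5"); u,v=200+358.5/3-.5,50+195.5/3-.5
p=onz(c,u,v,115);print(p)
from plant import get_obs
o=get_obs();
from scipy.spatial.transform import Rotation as R
for t in ([*p,0],[588,-59.5,0]):
  d=np.array(t)-o["tool_pos"];d[2]=0;print((R.from_euler('xyz',o["tcp_rot"]).inv().apply(d)/60).round(3))
E
```

```text
[587.3 -60.1]
[ 0.978 -0.016  0.002]
[ 0.967 -0.005  0.002]
```

Emit:
carry_out(xyz=[[0.975,-0.01,0],[0,0,0.7],[0,0,0.7],[0,0,0.6],[0,0,0.3],[0,0,0.2],[0,0,0],[0,0,0]], dr=[[0,0,0],[0,0,0],[0,0,0],[0,0,0],[0,0,0],[0,0,0],[0,0,0],[0,0,0]])

```text
time: 15.75
tool_pos: [587.9, -59.6, 106.4]
tcp_rot: [-3.141, 0.002, 3.074]
contact_force: [0.5, -0.4, -0.1]
grip_width: 59.7
```

Emit:
carry_out(xyz=[[0,0,0],[0,0,0],[0,0,0],[0,0,0],[0,0,0]], dr=[[0,0,0],[0,0,0],[0,0,0],[0,0,0],[0,0,0]], gripper=-1)

```text
time: 16.38
tool_pos: [587.5, -59.7, 105.5]
tcp_rot: [-3.142, 0.0, 3.074]
contact_force: [-0.6, -1.0, 1.3]
grip_width: 27.2
```

Emit:
carry_out(xyz=[[0,0,-0.2],[0,0,-0.5],[0,0,-0.6],[0,0,-0.6],[0,0,-0.6],[0,0,0],[0,0,0]], dr=[[0,0,0],[0,0,0],[0,0,0],[0,0,0],[0,0,0],[0,0,0],[0,0,0]])

```text
time: 17.25
tool_pos: [586.7, -59.4, 254.1]
tcp_rot: [3.141, -0.002, 3.074]
contact_force: [0.2, 0.3, -3.1]
grip_width: 27.4
```

Emit:
carry_out(xyz=[[0.4,0.5,0],[0.5,0.62,0],[0.5,0.62,0],[0.5,0.62,0],[0.5,0.62,0],[0.5,0.62,0],[0.22,0.27,0],[0,0,0]], dr=[[0,0,0],[0,0,0],[0,0,0],[0,0,0],[0,0,0],[0,0,0],[0,0,0],[0,0,0]])

```text
time: 18.25
tool_pos: [414.9, 185.5, 254.0]
tcp_rot: [-3.141, -0.003, 3.076]
contact_force: [-0.6, -0.7, -2.7]
grip_width: 27.3
```

```bash
python3 - <<'E'
from h import *
from plant import get_obs
o=get_obs(); print(o["tool_pos"],o["tcp_rot"],o["grip_width"],o["contact_force"])
c=shot("wrist","w6"); c=shot("side","s6");crop(c,205,85,345,225,4,"s6c")
from scipy.spatial.transform import Rotation as R
d=np.array([417.1,184.8,0])-o["tool_pos"];d[2]=0;print((R.from_euler('xyz',o["tcp_rot"]).inv().apply(d)/60).round(3))
E
```

```text
[414.90140214 185.5206054  253.95662696] [-3.14074584e+00 -2.98661529e-03  3.07628297e+00] 27.326074263601278 [-0.55665226 -0.71783791 -2.73038869]
[-0.037 -0.01  -0.   ]
```

View pics/w6.png

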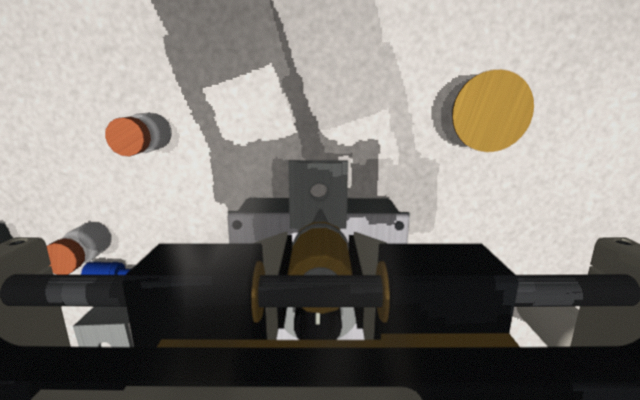

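View pics/s6c.png

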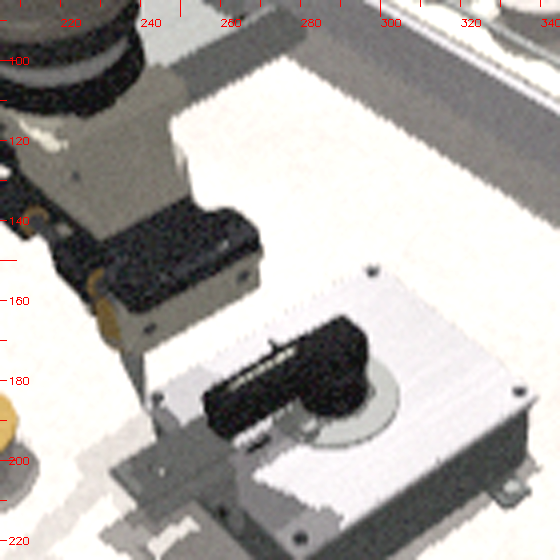

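```bash
python3 - <<'E'
from h import *
c=ld("w6"); c["image"]=cv2.convertScaleAbs(c["image"],alpha=1.3); crop(c,270,150,380,270,5,"w6c")
print(onz(c,318.5,190,111))
for z in (115,169,200): print(proj(c,[417.1,184.8,z]),proj(c,[414.9,185.5,z]))
E
```

```text
[415.7 184.4]
[319.  192.9] [319.7 190.2]
[318.7 214.7] [319.6 211.5]
[318.5 232.2] [319.4 228.6]
```

View pics/w6c.png

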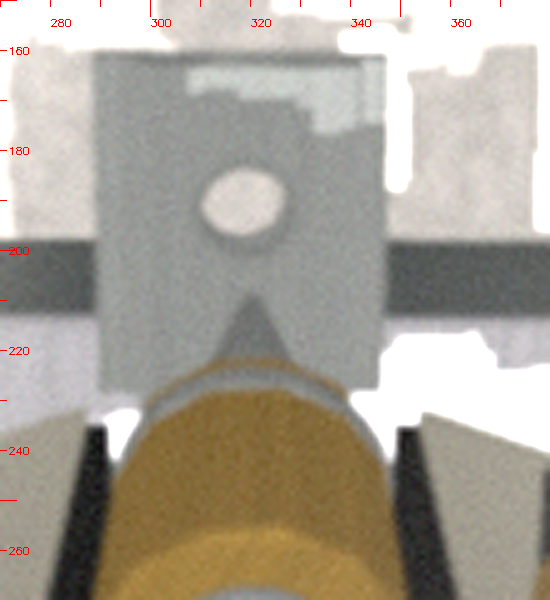

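Emit:
carry_out(xyz=[[-0.035,-0.014,0],[0,0,0.4],[0,0,0.4],[0,0,0.2],[0,0,0.1],[0,0,0]], dr=[[0,0,0],[0,0,0],[0,0,0],[0,0,0],[0,0,0],[0,0,0]])

```text
time: 19.1
tool_pos: [418.8, 183.6, 189.4]
tcp_rot: [3.142, 0.0, 3.073]
contact_force: [0.2, 0.1, -2.6]
grip_width: 27.5
```

```bash
python3 - <<'E'
from h import *
c=shot("wrist","w7"); c["image"]=cv2.convertScaleAbs(c["image"],alpha=1.3); crop(c,260,120,380,270,4,"w7c")
E
```

```text
(no output)
```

View pics/w7c.png

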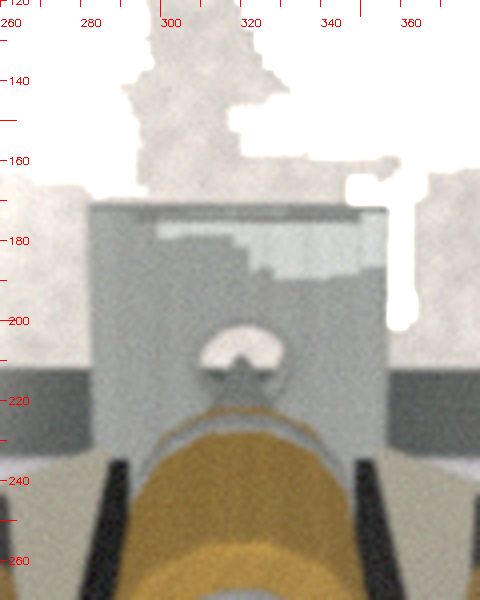

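Emit:
carry_out(xyz=[[0,0,0.1],[0,0,0.1],[0,0,0.1],[0,0,0.1],[0,0,0]], dr=[[0,0,0],[0,0,0],[0,0,0],[0,0,0],[0,0,0]])

```text
time: 19.77
tool_pos: [418.2, 183.7, 164.8]
tcp_rot: [-3.141, -0.001, 3.074]
contact_force: [0.9, 0.1, -2.5]
grip_width: 27.4
```

Emit:
carry_out(xyz=[[0,0,0.08],[0,0,0.08],[0,0,0.08],[0,0,0.05],[0,0,0]], dr=[[0,0,0],[0,0,0],[0,0,0],[0,0,0],[0,0,0]])

```text
time: 20.4
tool_pos: [418.4, 183.7, 147.7]
tcp_rot: [-3.141, -0.0, 3.074]
contact_force: [0.8, -0.2, -2.4]
grip_width: 27.5
```

Going in without any side force. I'll push the last 6 mm to seat it.

Emit:
carry_out(xyz=[[0,0,0.04],[0,0,0.04],[0,0,0.03],[0,0,0]], dr=[[0,0,0],[0,0,0],[0,0,0],[0,0,0]])

```text
time: 20.9
tool_pos: [418.6, 183.8, 141.4]
tcp_rot: [3.141, 0.0, 3.074]
contact_force: [-0.9, -0.6, -2.0]
grip_width: 27.4
```

Emit:
carry_out(xyz=[[0,0,0.02],[0,0,0.02],[0,0,0]], dr=[[0,0,0],[0,0,0],[0,0,0]])

```text
time: 21.28
tool_pos: [418.6, 183.9, 141.2]
tcp_rot: [3.141, 0.002, 3.074]
contact_force: [-7.9, -2.6, 21.5]
grip_width: 27.4
```

Emit:
carry_out(xyz=[[0,0,-0.02],[0,0,0],[0,0,0],[0,0,0],[0,0,-0.5],[0,0,-1],[-0.7,0,-0.6],[0,0,0]], dr=[[0,0,0],[0,0,0],[0,0,0],[0,0,0],[0,0,0],[0,0,0],[0,0,0],[0,0,0]], gripper=0.2)

```text
time: 22.28
tool_pos: [463.6, 181.0, 268.7]
tcp_rot: [3.14, 0.007, 3.073]
contact_force: [-0.2, 0.2, -0.7]
grip_width: 55.1
```

```bash
python3 - <<'E'
from h import *
c=shot("wrist","w8"); c["image"]=cv2.convertScaleAbs(c["image"],alpha=1.0); crop(c,220,50,420,250,3,"w8c")
c=shot("side","s8"); crop(c,225,135,345,235,6,"s8c")
E
```

```text
(no output)
```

View pics/w8c.png

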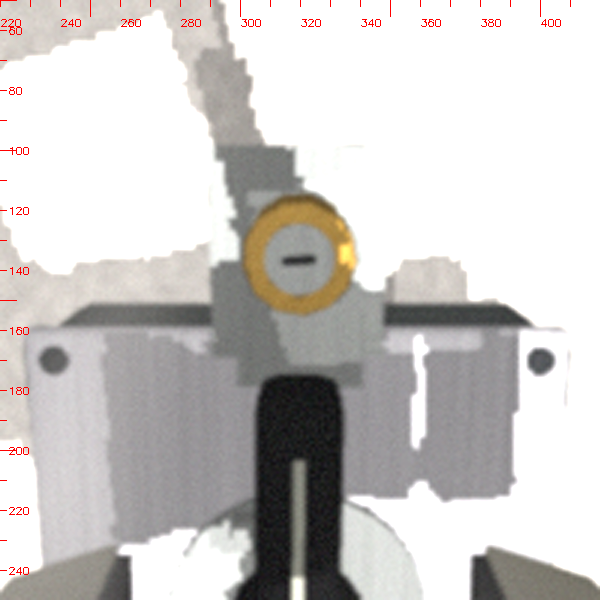

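View pics/s8c.png

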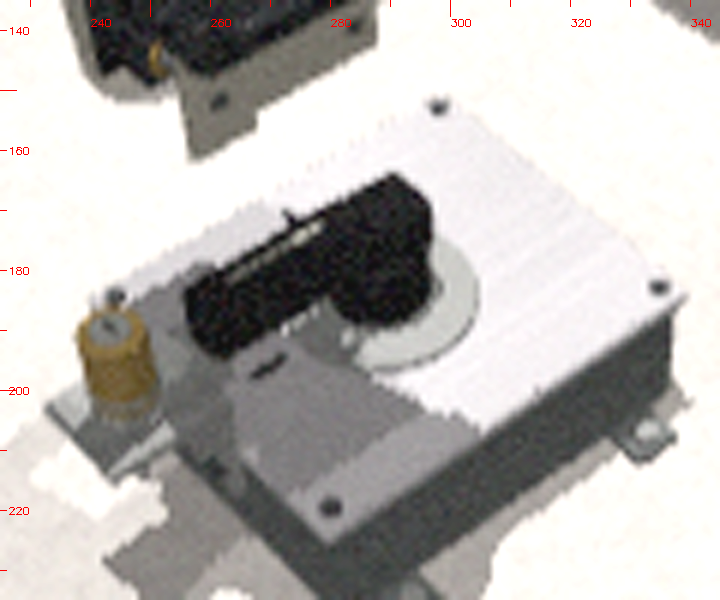

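```bash
python3 - <<'E'
from h import *
w=ld("w8");s=ld("s8");t0=ld("top0")
pw=(220+299/3-.4,50+259/3-.4); ps=(225+111/6-.4,135+326/6-.4)
print(tri(w,pw,s,ps),onz(w,*pw,151),onz(s,*ps,151))
E
```

```text
(array([418.4, 184.2, 153.4]), np.float64(0.0)) [418.6 184.1] [419.4 186.1]
```

Emit:
carry_out(xyz=[[-0.14,-0.84,0],[-0.14,-0.84,0],[-0.14,-0.84,0],[-0.14,-0.84,0],[-0.14,-0.84,0],[-0.14,-0.84,0],[-0.14,-0.84,0],[-0.14,-0.83,0]], dr=[[0,0,0],[0,0,0],[0,0,0],[0,0,0],[0,0,0],[0,0,0],[0,0,0],[0,0,0]], gripper=-1)

```text
time: 23.38
tool_pos: [498.9, -225.9, 264.2]
tcp_rot: [3.139, -0.003, 3.074]
contact_force: [1.0, 0.1, -0.4]
grip_width: 0.3
```

Emit:
carry_out(xyz=[[0,0,0.2],[0,0,0]], dr=[[0,0,0],[0,0,0]])

```text
time: 23.62
tool_pos: [498.7, -223.8, 251.6]
tcp_rot: [3.138, -0.005, 3.073]
contact_force: [0.2, -0.1, -0.0]
grip_width: 0.4
```

```bash
python3 - <<'E'
from h import *
from plant import get_obs
o=get_obs(); print(o["tool_pos"],o["tcp_rot"],o["grip_width"])
t=shot("top","t9");crop(t,215,145,375,260,5,"t9c")
c=shot("wrist","w9");crop(c,240,80,440,250,3,"w9c")
E
```

```text
[ 498.66723258 -223.84880514  251.60697593] [ 3.13828905 -0.00491027  3.07342629] 0.41517415572580035
```

View pics/t9c.png

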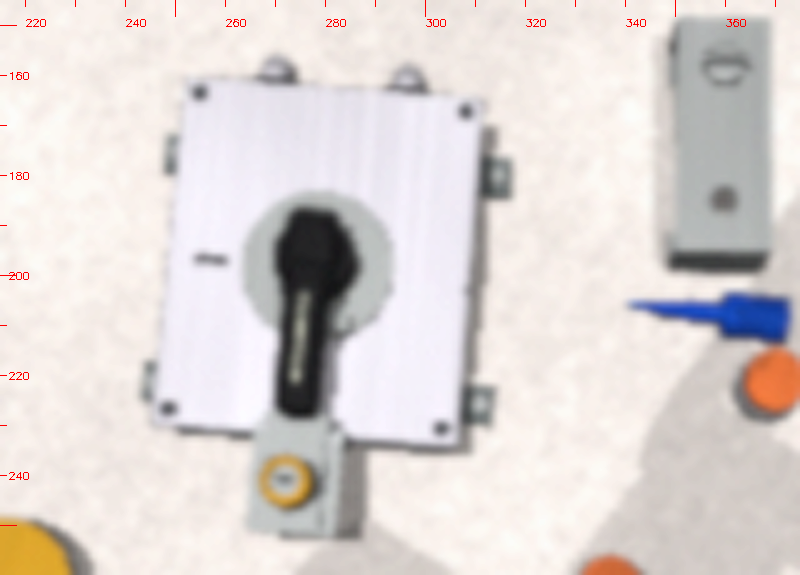

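View pics/w9c.png

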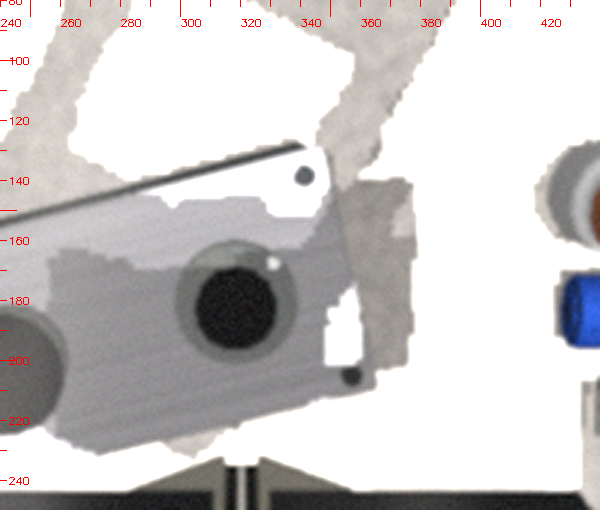

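```bash
python3 - <<'E'
from h import *
c=ld("w9");t=ld("t9");s=ld("s8");p=onz(c,318.3,182.6,72);print(p)
print("lock top view",onz(t,215+285/5-.4,145+480/5-.4,151))
from plant import get_obs
o=get_obs()
from scipy.spatial.transform import Rotation as R
d=np.array([503,-225,0])-o["tool_pos"];d[2]=0;print((R.from_euler('xyz',o["tcp_rot"]).inv().apply(d)/60).round(3))
E
```

```text
[ 503.1 -224.8]
lock top view [417.6 184.3]
[-0.057 -0.018 -0.   ]
```

Emit:
carry_out(xyz=[[-0.057,-0.018,0.7],[0,0,0.8],[0,0,0.7],[0,0,0.2],[0,0,0.1],[0,0,0.1],[0,0,0.05],[0,0,0]], dr=[[0,0,0],[0,0,0],[0,0,0],[0,0,0],[0,0,0],[0,0,0],[0,0,0],[0,0,0]])

```text
time: 24.72
tool_pos: [503.6, -226.8, 95.6]
tcp_rot: [-3.141, 0.001, 3.074]
contact_force: [0.2, -0.0, 0.8]
grip_width: 0.3
```

Emit:
carry_out(xyz=[[0,0,0.04],[0,0,0.04],[0,0,0.03],[0,0,0],[0,0,0]], dr=[[0,0,0],[0,0,0],[0,0,0],[0,0,0],[0,0,0]])

```text
time: 25.35
tool_pos: [503.8, -226.9, 88.8]
tcp_rot: [-3.141, 0.001, 3.074]
contact_force: [1.5, -0.3, 4.0]
grip_width: 0.2
```

Emit:
carry_out(xyz=[[0,0,0.03],[0,0,0.03],[0,0,0.01],[0,0,0]], dr=[[0,0,0],[0,0,0],[0,0,0],[0,0,0]])

```text
time: 25.85
tool_pos: [503.9, -226.9, 87.7]
tcp_rot: [-3.14, 0.003, 3.074]
contact_force: [-6.3, 3.0, 30.5]
grip_width: 0.9
```

Bottomed out at 30 N. Now I'll retract and check.

Emit:
carry_out(xyz=[[0,0,-0.2],[0,0,-0.6],[0,0,-0.9],[0,0,-0.9],[0,0,0],[0,0,0],[0,0,0]], dr=[[0,0,0],[0,0,0],[0,0,0],[0,0,0],[0,0,0],[0,0,0],[0,0,0]])

```text
time: 26.72
tool_pos: [502.7, -226.1, 238.3]
tcp_rot: [3.14, -0.003, 3.074]
contact_force: [0.5, 0.3, 0.1]
grip_width: 0.9
```

```bash
python3 - <<'E'
from h import *
from plant import get_obs
o=get_obs(); print(o["tool_pos"],o["contact_force"],o["time"])
s=shot("side","s10");crop(s,225,135,425,275,4,"s10c")
t=shot("top","t10")
E
```

```text
[ 502.66505661 -226.11223255  238.32936786] [0.50051735 0.34199181 0.14931586] 26.725
```

View pics/s10c.png

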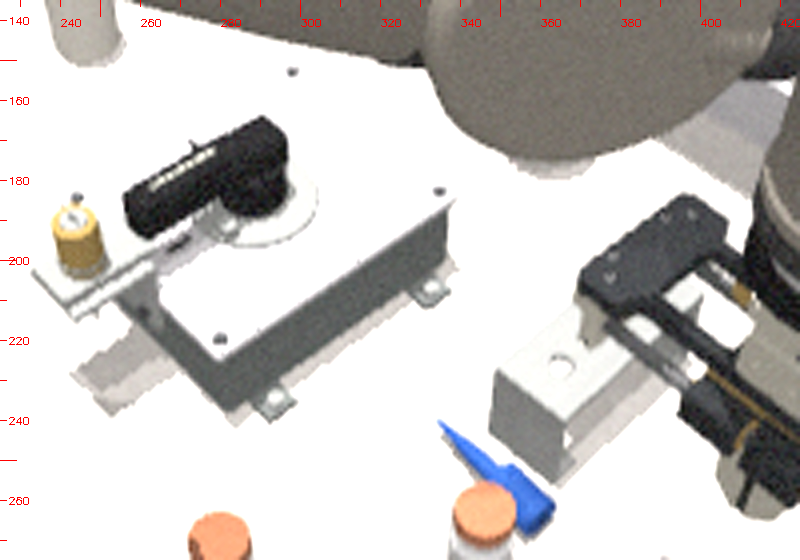

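View pics/t10.png

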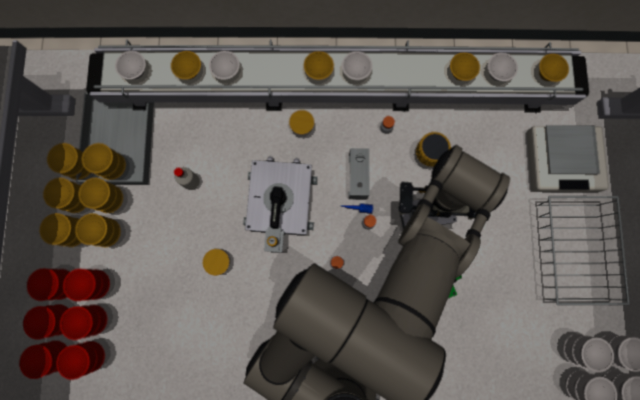

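```bash
python3 -c "
from plant import close_job
print(close_job())"
```

```text
the job is handed in; nothing more can be done
None
```

The lock-out was carried through in the required order and handed in at about 27 s of the 69 s allowed. No verdict was reported.

**What I did**
1. I pressed the mushroom stop until it bottomed out at about 18 N, with the handle still at about 0.08 rad.
2. I gripped the lever and swung it to off. The two holes came within about 1 mm of each other in the wrist view.
3. I pushed the brass lock home through both holes. It seated against about 21 N, at the height expected from where it sat in the stand.
4. I pressed the start button until it bottomed out at about 30 N, then backed the arm off to free air with the gripper shut.

**Last checks**
- **Lock:** it stands upright, with its top at about (418, 184) mm, against about (417, 184.6) for the hasp hole.
- **Height:** after I released the lock, two camera views put its top at 153 mm instead of 151 mm. That is within the roughly 2 mm calibration error, and the height at which it seated agrees with fully home.
- **Handle and bystanders:** the handle lies along off. The bystanders in view look unmoved, but I did not measure their positions.
- **Buttons:** the arm hid both buttons in the last pictures, so I did not see that they had sprung back. The contact force was back to about zero.

**Blue look-alike:** it stood upright at the start and was lying on its side by about 3 s. The fingertips were then more than 200 mm above the bench and nothing had touched it. It ended up next to a small jar (jar names can't be told apart in the pictures), and that jar shifted by no more than about one pixel.

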